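Build up a bearing-pressing stack

ROBOT

A 7-joint arm with a two-finger parallel gripper is mounted at the origin on a cart in front of the work surface, level with it; the furniture and walls round the work are solid. World frame = base frame: x ahead of the robot, y to its left, z up, the work surface at z = 0. Lengths are in mm, angles in rad, forces in N, time in s.
With the tool pointing down it reaches from about 400 to 850 mm from the base axis. Payload 10.4 kg.
Tool frame: the origin (TCP) lies between the finger pads; the fingertips stand 22 mm ahead of it and the grasp point (between the pads) lies 3 mm ahead of it (bot.nose_length is the distance from the TCP to the fingertips, in mm); z points along the fingers, y is the line along which they close (so a half turn about z gives the same grasp; the last joint's range is limited). The gripper opens to 87 mm and grips with 3 to 60 N. Pads are 19 mm wide; open, the fingers measure 117 mm over their backs; the gripper's body (75 mm by 190 mm) begins 51 mm behind the grasp point.
Start: joints at [-1.234, 0.332, -0.065, 1.46, 0.022, 1.35, -0.088], TCP at [220.042, 585.005, 244.576] pointing down, gripper open.
Joint ranges: [-2.6, 2.6], [-0.5, 2.12], [-1.47, 1.34], [0.16, 2.42], [-1.27, 4.41], [0.06, 2.06], [-2.6, 2.6]. Speed limits (rad/s): [2.22, 2.22, 2.79, 2.79, 3.14, 3.14, 3.14].

INTERFACE

Orientations are given as a rotation vector (axis times angle).
In Python, from bench import status, imaging, bot gives the robot as it stands.
- The arm moves only by the tool drive_tool, never from a script. Its argument "motion" is a list of rows, each an object of numbers: "x", "y", "z": the shift along the tool's x, y, z normalised to -1 to 1, where 1 is 120 mm; "rx", "ry", "rz": the turn, a rotation vector about the tool's x, y, z normalised to -1 to 1, where 1 is 0.5 rad; "claw": the closure, from 0 (fully open) to 1 (shut). In form: [{"x": .., "y": .., "z": .., "rx": .., "ry": .., "rz": .., "claw": ..}, ...]. A call has exactly 10 rows; each row shifts and turns the commanded pose from where the row before left it, along the tool's axes as they then stand; what a row does not reach is not made up. A row lasts 1/8 s, in which the tool goes at most 62.5 mm and 10.7 degrees, less where a joint would pass 70% of its speed; a pose out of reach is approached as far as the arm can. A call with a number of a shift or a turn outside -1 to 1 is refused whole. A call with a gripper value outside its range is refused whole. The fingers move at their own pace and stop on an object; the grip force is fixed at half the most. Time passes only in rows, so rows that do not move let the fingers close, or fill a call up. It gives the time, the measured TCP pose, the force, the opening and the grip force at its end, in the units of the state.
- status.sense(): the state, without advancing time (a new reading comes with each control period).
- imaging.grab_frame(name): name is "side" or "top"; returns a dict with "image" (384x512x3 uint8, red, green, blue), "mtx" (3x3 intrinsics, pixels), "extrinsics" (4x4, takes a point from world to camera coordinates). Camera axes: x right, y up, looking along -z (the intrinsics and any distortion apply to the point x, -y, -z); pixel columns grow to the right and rows downward; lengths in mm; the calibration is good to about 2 mm. A picture is of the moment at which its call begins. There is no depth.
- bot.finish_job(): hands the job in; it is judged then, once.
The state is a dict: "clock": time; "joints": joint angles; "qd": joint speeds; "effort": joint torques, N m; "ee_pos": TCP position; "tcp_rot": TCP orientation; "wrist_force": force on the tool from outside, world axes, zero at the start; "torque": the same for the moment, N m; "gripper_width": opening from 0.0 (shut) to 1.0 (fully open); "grip_force": force on a finger pad.
Only numpy, scipy, OpenCV 4.12 (cv2) and the standard library are available. Lean on these libraries where they do the work, as an engineer would, in place of code of your own. Each camera call takes 0.05 s, during which the arm holds its last target. There are 200 camera calls.

TASK

Set up the pressing stack on the round press plate, one piece on the other, in this order: stand the sleeve inside the plate's raised ring, put the flanged hub on it with its narrow end down in the sleeve, lay the ball bearing centred on the hub, and last set the drift on the bearing with its short pilot in the bearing's bore. Everything must stand square and centred and be let go; leave the tape roll, the spark plug and the rocker arm where they lie.

Things in the scene. Friction and masses are not known exactly. Their poses are not given: they have to be found in the camera images.
- plate_centre (a point): Press plate, fixed to the worktop: a flat dark steel disc, 110 mm in diameter and 12 mm thick, with four small screws and a bright raised ring on top (inner diameter 74 mm, outer 82 mm, 3 mm high). The point is the centre of its top face, inside the ring, 12 mm above the worktop; z is up.
- sleeve_mid (a point): Sleeve: a plain steel tube standing on end, outer diameter 52 mm, inner diameter 42 mm, 40 mm high, open at both ends, with a thin dark band round its middle; either end may be down. The point is its centre, on the axis, 20 mm above its lower end; z is its axis.
- hub_mid (a point): Flanged hub: an aluminium part standing narrow end down: a spigot 30 mm in diameter and 14 mm long below, a flange 62 mm in diameter and 14 mm thick above (28 mm in all), a 22 mm hole through the middle and six small dark dots on the flange's flat top. The point is on the axis at half its height, level with the flange's underside, 14 mm above its foot; z is up. In the sleeve the flange's underside rests on the sleeve's rim.
- bearing_mid (a point): Ball bearing lying flat: a steel ring, outer diameter 50 mm, bore 30 mm, 16 mm high, with a dark seal between its two bright races; either face may be up. The point is its centre, 8 mm above its underside; z is its axis.
- drift_mid (a point): Press drift: a solid turned steel piece standing upright on its pilot, 58 mm high: pilot 20 mm in diameter and 10 mm long at the foot, then a head 46 mm in diameter and 14 mm thick, then a stem 24 mm in diameter and 34 mm long on top, to grip by. The point is on the axis at half its height, 29 mm above its foot and 5 mm above the head's top; z is up. Set home, the head rests on the bearing and the pilot hangs in its bore.
- tape_roll: Bystander, a loose roll of black tape lying flat, 68 mm in diameter, 19 mm high; origin at the centre of its underside. Leave it alone.
- spark_plug: Bystander, a loose used spark plug lying down, 78 mm long (along its y), 18 mm thick; origin under its middle. Leave it alone.
- rocker_arm: Bystander, a loose bronze-coloured rocker arm, 34 x 66 x 34 mm (long along its y); origin at the centre of its underside. Leave it alone.
Mind the look-alikes: they are no part of the job. What is shaped like the part that bears bearing_mid but orange is not meant. What is shaped like the part that bears drift_mid but red is not meant.

How it is judged (in metres and radians):
On the way, in this order (a step that is already met when the one before it is completed fails the run):
1. the sleeve stands released inside the plate's ring (horizontal distance between sleeve_mid and plate_centre below 0.0125 m and z of sleeve_mid in the frame of plate_centre between 0.017 and 0.023 m and angle between the z axis of sleeve_mid and the z axis of plate_centre, either way round below 0.06 rad and not (contact force between the fingers and anything else above 0.1 N)), for 0.2 s.
2. the hub sits released in the sleeve, spigot down, flange on the rim (all of step 1 and horizontal distance between hub_mid and sleeve_mid below 0.009 m and z of hub_mid in the frame of plate_centre between 0.037 and 0.043 m and angle between the z axis of hub_mid and the z axis of plate_centre, either way round below 0.06 rad), for 0.2 s.
3. the bearing lies released and centred on the hub (all of step 2 and horizontal distance between bearing_mid and hub_mid below 0.01 m and z of bearing_mid in the frame of plate_centre between 0.059 and 0.065 m and angle between the z axis of bearing_mid and the z axis of plate_centre, either way round below 0.06 rad), for 0.2 s.
4. the drift stands released on the bearing, pilot in the bore (all of step 3 and horizontal distance between drift_mid and bearing_mid below 0.009 m and z of drift_mid in the frame of plate_centre between 0.086 and 0.092 m and angle between the z axis of drift_mid and the z axis of plate_centre, either way round below 0.06 rad), for 0.2 s.
At the end, for the whole second after the job is handed in: Sleeve within 12.5 mm of the plate's centre, hub within 9 mm of the sleeve's axis, bearing within 10 mm of the hub's, drift within 9 mm of the bearing's; each within 3 mm of its seated height on the one below, upright within 0.06 rad, released and at rest (horizontal distance between sleeve_mid and plate_centre below 0.0125 m and z of sleeve_mid in the frame of plate_centre between 0.017 and 0.023 m and angle between the z axis of each of sleeve_mid, hub_mid, bearing_mid, drift_mid and the z axis of plate_centre, either way round below 0.06 rad and horizontal distance between hub_mid and sleeve_mid below 0.009 m and z of hub_mid in the frame of plate_centre between 0.037 and 0.043 m and horizontal distance between bearing_mid and hub_mid below 0.01 m and z of bearing_mid in the frame of plate_centre between 0.059 and 0.065 m and horizontal distance between drift_mid and bearing_mid below 0.009 m and z of drift_mid in the frame of plate_centre between 0.086 and 0.092 m and angle between each of hub_mid, drift_mid's own z axis and vertical below 0.06 rad and linear speed of each of sleeve, hub, bearing, drift below 0.02 m/s); the robot touches nothing.
It fails at once if the roll of tape is displaced by more than 30 mm (distance of tape_roll from where it was at the start of the episode above 0.03 m).
It fails at once if the spark plug is displaced by more than 30 mm (distance of spark_plug from where it was at the start of the episode above 0.03 m).
It fails at once if the rocker arm is displaced by more than 30 mm (distance of rocker_arm from where it was at the start of the episode above 0.03 m).
It also fails if it takes over 90 s, if anything falls off the work surface, if the arm or the gripper's body presses on something with over 40 N, if the wrist force passes 120 N, or if a joint passes its speed limit or range.

## Working session

There is one attempt and no reset: what is moved stays moved. The work goes in short steps, Python scripts to look and compute and a tool call to move; the robot and the scene stay as the last step left them, time stands still between calls to the robot, and variables do not carry over. Pictures are saved under pics/ and viewed, at most 14 in all, crops included, and the job is handed in when it is done.

Besides the shell and the picture viewer there is one more tool, called after "Call:" as name([rows], argument=value, ...), one row to a line, values as JSON. drive_tool: Moves the arm, as the interface text tells. Scaled input: -1 to 1 covers 120 mm each way for a shift and 0.5 rad each way for a turn. Its arguments: {"type":"object","properties":{"motion":{"type":"array"}},"required":["motion"]}

```bash
mkdir -p pics; python3 - <<'E'
from bench import status, imaging, bot
import cv2, numpy as np
s=status.sense(); print({k:np.round(v,3) for k,v in s.items()}, bot.nose_length)
for n in("top","side"):
    f=imaging.grab_frame(n); print(n,f["mtx"],np.round(f["extrinsics"],3),[k for k in f])
    cv2.imwrite(f"pics/{n}0.png",cv2.resize(f["image"][:,:,::-1],(800,600),interpolation=cv2.INTER_CUBIC))
E
```

```text
{'clock': np.float64(0.0), 'joints': array([-1.234,  0.333, -0.065,  1.461,  0.022,  1.35 , -0.089]), 'qd': array([ 0.001,  0.   ,  0.   , -0.001,  0.001, -0.002, -0.   ]), 'effort': array([-1.0000e-03, -6.2325e+01,  2.5000e-02, -3.8990e+01, -6.1000e-02,
        4.0000e-02,  0.0000e+00]), 'ee_pos': array([219.922, 584.653, 243.764]), 'tcp_rot': array([-5.620e-01, -3.091e+00,  2.000e-03]), 'wrist_force': array([-0.256,  0.197,  0.183]), 'torque': array([ 0.039, -0.003, -0.002]), 'grip_force': np.float64(0.0), 'gripper_width': np.float64(0.998)} 22.0
top [[494.21873718   0.         257.20374385]
 [  0.         494.21873718 188.62387666]
 [  0.           0.           1.        ]] [[-2.000000e-03 -1.000000e+00 -6.000000e-03  4.253000e+00]
 [ 9.910000e-01 -3.000000e-03  1.370000e-01 -6.092700e+02]
 [-1.370000e-01 -6.000000e-03  9.910000e-01 -1.190974e+03]
 [ 0.000000e+00  0.000000e+00  0.000000e+00  1.000000e+00]] ['image', 'mtx', 'extrinsics']
side [[376.61911836   0.         254.20908912]
 [  0.         376.61911836 191.14756847]
 [  0.           0.           1.        ]] [[ 9.970000e-01 -6.900000e-02 -2.200000e-02 -6.137960e+02]
 [ 6.300000e-02  6.750000e-01  7.360000e-01 -8.017600e+01]
 [-3.600000e-02 -7.350000e-01  6.770000e-01 -1.177316e+03]
 [ 0.000000e+00  0.000000e+00  0.000000e+00  1.000000e+00]] ['image', 'mtx', 'extrinsics']
```

View pics/top0.png

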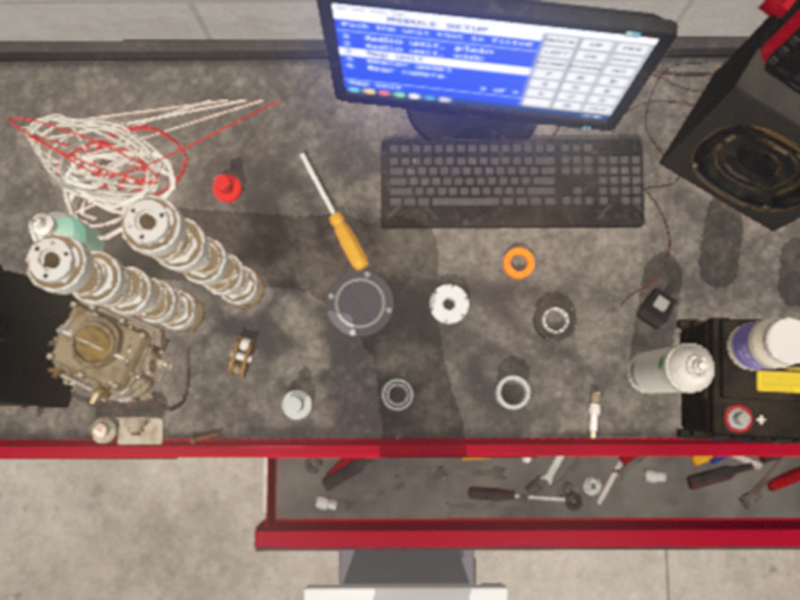

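View pics/side0.png

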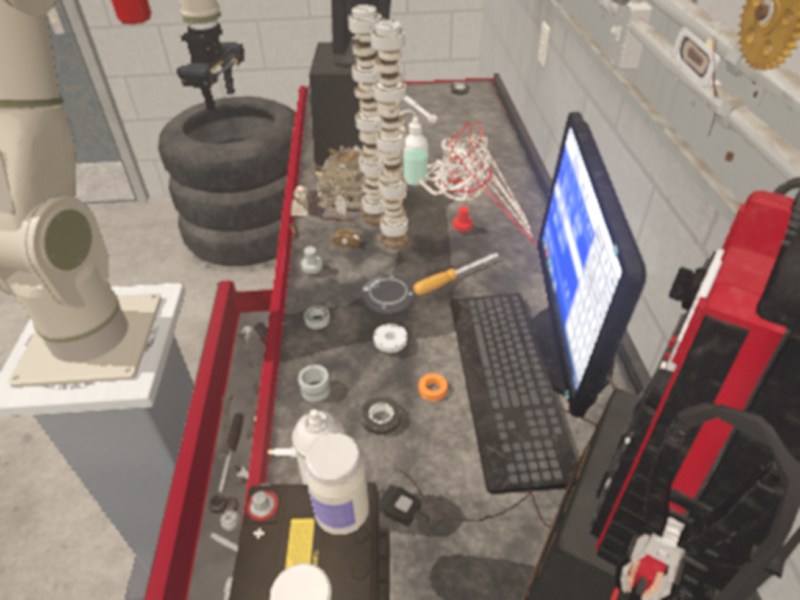

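Candidates in the top picture (800x600 px): bearing = grey ring (397,394), not the orange ring (519,263) or the tape (554,320). Drift = steel (297,405), not the red one (228,186). Sleeve (513,392), hub (449,304) and plate (360,303) are unambiguous. Next is a close crop to check.

```bash
python3 - <<'E'
from bench import imaging
import cv2, numpy as np
f=imaging.grab_frame("top")["image"][:,:,::-1]
cv2.imwrite("pics/c1.png",cv2.resize(f[165:275,170:360],None,fx=4.2,fy=4.2,interpolation=cv2.INTER_CUBIC))
f=imaging.grab_frame("side")["image"][:,:,::-1]
cv2.imwrite("pics/c2.png",cv2.resize(f[145:275,170:310],None,fx=4.5,fy=4.5,interpolation=cv2.INTER_CUBIC))
E
```

```text
(no output)
```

View pics/c1.png

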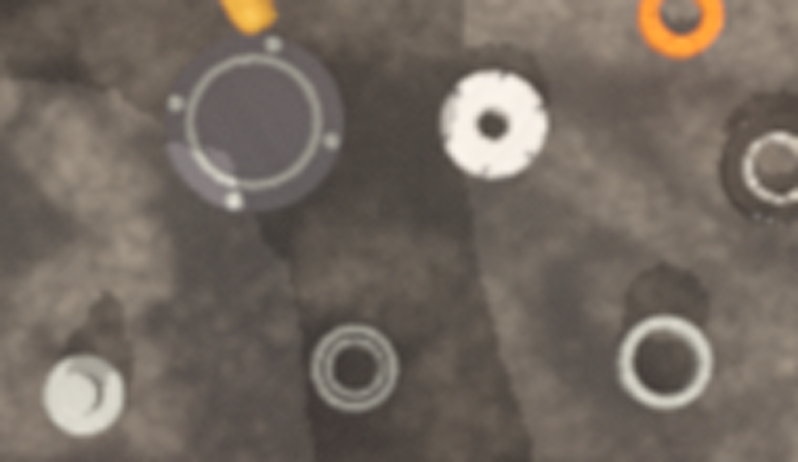

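View pics/c2.png

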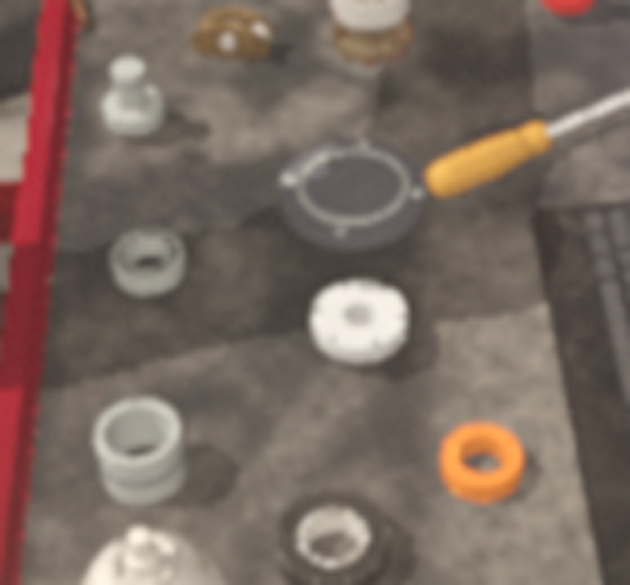

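The crop confirms the choices. Top crop centres: ring (254,122), hub (494,124), bearing (355,368), sleeve rim (665,361), drift head (84,395). The side crop shows the same parts. I'll intersect both views with the known heights.

```bash
cat > h.py <<'E'
from bench import status, imaging, bot
import cv2, numpy as np
from scipy.spatial.transform import Rotation as R
def ray(f,u,v,z):
    "world point at height z seen at pixel u,v"
    E=np.array(f["extrinsics"]); d=np.linalg.solve(f["mtx"],[u,v,1])*[1,-1,-1]
    r=E[:3,:3].T; c=-r@E[:3,3]; d=r@d
    return c+d*(z-c[2])/d[2]
def pix(f,p):
    E=np.array(f["extrinsics"]); q=E[:3,:3]@p+E[:3,3]; q=f["mtx"]@(q*[1,-1,-1]); return q[:2]/q[2]
E
python3 - <<'E'
from h import *
t=imaging.grab_frame("top"); s=imaging.grab_frame("side")
T=dict(plate=(254,122,15),hub=(494,124,28),bearing=(355,368,16),sleeve=(665,361,40),drift=(84,395,24),tape=(780,167,19),orange=(681,17,16))
S=dict(plate=(353,184,15),hub=(359,315,28),bearing=(148,252,16),sleeve=(139,437,40),drift=(128,68,58),tape=(334,537,19),orange=(483,452,16))
for k in T:
    u,v,z=T[k]; a=ray(t,170+(u-1.6)/4.2,165+(v-1.6)/4.2,z)
    u,v,z=S[k]; b=ray(s,170+(u-1.7)/4.5,145+(v-1.7)/4.5,z)
    print(k,a.round(1),b.round(1))
st=status.sense(); print(R.from_rotvec(st["tcp_rot"]).as_matrix().round(3))
E
```

```text
plate [600.3  71.9  15. ] [600.6  74.   15. ]
hub [597.  -72.8  28. ] [596.6 -71.6  28. ]
bearing [452.1  10.8  16. ] [452.5  14.6  16. ]
sleeve [ 455.6 -170.6   40. ] [ 455.7 -174.2   40. ]
drift [436.6 171.1  24. ] [437.2 173.2  58. ]
tape [ 571.5 -245.1   19. ] [ 571.2 -243.6   19. ]
orange [ 663.9 -188.1   16. ] [ 666.8 -184.8   16. ]
[[-0.936  0.352 -0.   ]
 [ 0.352  0.936 -0.   ]
 [-0.    -0.    -1.   ]]
```

Call:
drive_tool([
  {"rz": -0.36,"claw": 0},
  {"rz": -0.36,"claw": 0},
  {"x": -0.22,"y": -0.4,"claw": 0},
  {"x": -0.22,"y": -0.4,"claw": 0},
  {"x": -0.22,"y": -0.4,"claw": 0},
  {"x": -0.22,"y": -0.4,"claw": 0},
  {"x": -0.22,"y": -0.4,"claw": 0},
  {"x": -0.22,"y": -0.4,"claw": 0},
  {"x": -0.22,"y": -0.4,"claw": 0},
  {"x": -0.22,"y": -0.4,"claw": 0},
])

```text
$.motion[0]: bad value
```

Call:
drive_tool([
  {"x": 0,"y": 0,"z": 0,"rx": 0,"ry": 0,"rz": -0.36,"claw": 0},
  {"x": 0,"y": 0,"z": 0,"rx": 0,"ry": 0,"rz": -0.36,"claw": 0},
  {"x": -0.22,"y": -0.4,"z": 0,"rx": 0,"ry": 0,"rz": 0,"claw": 0},
  {"x": -0.22,"y": -0.4,"z": 0,"rx": 0,"ry": 0,"rz": 0,"claw": 0},
  {"x": -0.22,"y": -0.4,"z": 0,"rx": 0,"ry": 0,"rz": 0,"claw": 0},
  {"x": -0.22,"y": -0.4,"z": 0,"rx": 0,"ry": 0,"rz": 0,"claw": 0},
  {"x": -0.22,"y": -0.4,"z": 0,"rx": 0,"ry": 0,"rz": 0,"claw": 0},
  {"x": -0.22,"y": -0.4,"z": 0,"rx": 0,"ry": 0,"rz": 0,"claw": 0},
  {"x": -0.22,"y": -0.4,"z": 0,"rx": 0,"ry": 0,"rz": 0,"claw": 0},
  {"x": -0.22,"y": -0.4,"z": 0,"rx": 0,"ry": 0,"rz": 0,"claw": 0},
])

```text
clock: 1.55
ee_pos: [432.0, 199.4, 244.8]
tcp_rot: [-0.0, 3.141, 0.001]
wrist_force: [-0.2, 0.9, -0.3]
gripper_width: 0.999
grip_force: 0.0
```

Call:
drive_tool([
  {"x": -0.02,"y": -0.34,"z": 0.1,"rx": 0,"ry": 0,"rz": 0,"claw": 0},
  {"x": -0.02,"y": -0.34,"z": 0.1,"rx": 0,"ry": 0,"rz": 0,"claw": 0},
  {"x": -0.02,"y": -0.34,"z": 0.1,"rx": 0,"ry": 0,"rz": 0,"claw": 0},
  {"x": -0.02,"y": -0.34,"z": 0.1,"rx": 0,"ry": 0,"rz": 0,"claw": 0},
  {"x": -0.02,"y": -0.34,"z": 0.1,"rx": 0,"ry": 0,"rz": 0,"claw": 0},
  {"x": -0.02,"y": -0.34,"z": 0.1,"rx": 0,"ry": 0,"rz": 0,"claw": 0},
  {"x": -0.02,"y": -0.34,"z": 0.1,"rx": 0,"ry": 0,"rz": 0,"claw": 0},
  {"x": -0.02,"y": -0.34,"z": 0.1,"rx": 0,"ry": 0,"rz": 0,"claw": 0},
  {"x": -0.02,"y": -0.34,"z": 0.1,"rx": 0,"ry": 0,"rz": 0,"claw": 0},
  {"x": -0.02,"y": -0.03,"z": 0,"rx": 0,"ry": 0,"rz": 0,"claw": 0},
])

```text
clock: 2.8
ee_pos: [454.5, -172.5, 135.9]
tcp_rot: [-0.007, -3.14, 0.001]
wrist_force: [-0.8, 0.7, -0.0]
gripper_width: 0.996
grip_force: 0.0
```

```bash
python3 - <<'E'
from h import *
f=imaging.grab_frame("side")["image"][:,:,::-1]
cv2.imwrite("pics/c3.png",cv2.resize(f[100:300,120:330],None,fx=2.9,fy=2.9,interpolation=cv2.INTER_CUBIC))
E
```

```text
(no output)
```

View pics/c3.png

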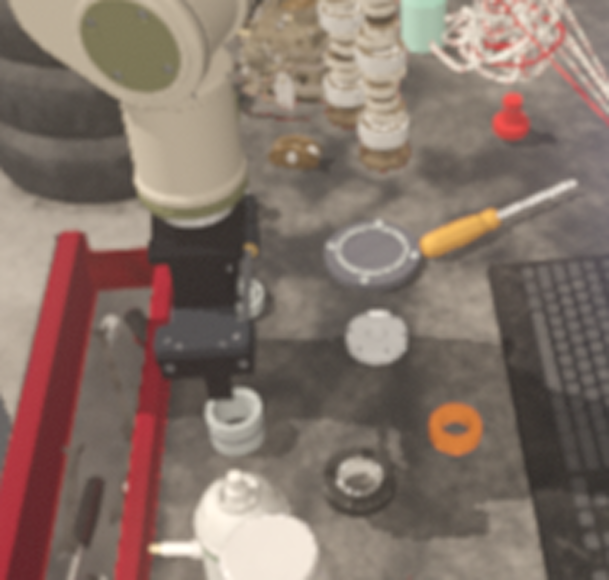

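Call:
drive_tool([
  {"x": -0.01,"y": 0.01,"z": 0.17,"rx": 0,"ry": 0,"rz": 0,"claw": 0},
  {"x": 0,"y": 0,"z": 0.17,"rx": 0,"ry": 0,"rz": 0,"claw": 0},
  {"x": 0,"y": 0,"z": 0.17,"rx": 0,"ry": 0,"rz": 0,"claw": 0},
  {"x": 0,"y": 0,"z": 0.17,"rx": 0,"ry": 0,"rz": 0,"claw": 0},
  {"x": 0,"y": 0,"z": 0.17,"rx": 0,"ry": 0,"rz": 0,"claw": 0},
  {"x": 0,"y": 0,"z": 0,"rx": 0,"ry": 0,"rz": 0,"claw": 0.3},
  {"x": 0,"y": 0,"z": 0,"rx": 0,"ry": 0,"rz": 0,"claw": 0.6},
  {"x": 0,"y": 0,"z": 0,"rx": 0,"ry": 0,"rz": 0,"claw": 1},
  {"x": 0,"y": 0,"z": 0,"rx": 0,"ry": 0,"rz": 0,"claw": 1},
  {"x": 0,"y": 0,"z": 0,"rx": 0,"ry": 0,"rz": 0,"claw": 1},
])

```text
clock: 4.1
ee_pos: [457.0, -168.7, 35.0]
tcp_rot: [-0.0, 3.141, 0.0]
wrist_force: [-1.3, 0.1, 4.1]
gripper_width: 0.581
grip_force: 30.0
```

Call:
drive_tool([
  {"x": 0,"y": 0,"z": -0.15,"rx": 0,"ry": 0,"rz": 0,"claw": 1},
  {"x": 0,"y": 0,"z": -0.25,"rx": 0,"ry": 0,"rz": 0,"claw": 1},
  {"x": -0.05,"y": 0.1,"z": -0.25,"rx": 0,"ry": 0,"rz": 0,"claw": 1},
  {"x": -0.21,"y": 0.35,"z": 0,"rx": 0,"ry": 0,"rz": 0,"claw": 1},
  {"x": -0.21,"y": 0.35,"z": 0,"rx": 0,"ry": 0,"rz": 0,"claw": 1},
  {"x": -0.21,"y": 0.35,"z": 0,"rx": 0,"ry": 0,"rz": 0,"claw": 1},
  {"x": -0.21,"y": 0.35,"z": 0,"rx": 0,"ry": 0,"rz": 0,"claw": 1},
  {"x": -0.21,"y": 0.35,"z": 0,"rx": 0,"ry": 0,"rz": 0,"claw": 1},
  {"x": -0.11,"y": 0.16,"z": 0,"rx": 0,"ry": 0,"rz": 0,"claw": 1},
  {"x": 0,"y": 0,"z": 0,"rx": 0,"ry": 0,"rz": 0,"claw": 1},
])

```text
clock: 5.35
ee_pos: [601.9, 74.8, 111.9]
tcp_rot: [0.005, -3.141, -0.0]
wrist_force: [-0.6, -0.7, -1.8]
gripper_width: 0.577
grip_force: 30.0
```

Call:
drive_tool([
  {"x": 0,"y": -0.01,"z": 0.12,"rx": 0,"ry": 0,"rz": 0,"claw": 1},
  {"x": 0,"y": -0.01,"z": 0.12,"rx": 0,"ry": 0,"rz": 0,"claw": 1},
  {"x": 0,"y": 0,"z": 0.12,"rx": 0,"ry": 0,"rz": 0,"claw": 1},
  {"x": 0,"y": 0,"z": 0.1,"rx": 0,"ry": 0,"rz": 0,"claw": 1},
  {"x": 0,"y": 0,"z": 0.05,"rx": 0,"ry": 0,"rz": 0,"claw": 1},
  {"x": 0,"y": 0,"z": 0.02,"rx": 0,"ry": 0,"rz": 0,"claw": 1},
  {"x": 0,"y": 0,"z": 0,"rx": 0,"ry": 0,"rz": 0,"claw": 1},
  {"x": 0,"y": 0,"z": 0,"rx": 0,"ry": 0,"rz": 0,"claw": 1},
  {"x": 0,"y": 0,"z": 0,"rx": 0,"ry": 0,"rz": 0,"claw": 1},
  {"x": 0,"y": 0,"z": 0,"rx": 0,"ry": 0,"rz": 0,"claw": 1},
])

```text
clock: 6.6
ee_pos: [601.9, 70.3, 49.1]
tcp_rot: [-0.0, 3.141, 0.0]
wrist_force: [0.2, 0.5, -1.7]
gripper_width: 0.579
grip_force: 30.0
```

```bash
python3 - <<'E'
from h import *
a=imaging.grab_frame("side")["image"][130:230,190:310,::-1]
b=imaging.grab_frame("top")["image"][150:250,170:290,::-1]
cv2.imwrite("pics/c4.png",cv2.resize(np.hstack([a,b]),None,fx=3.3,fy=3.3,interpolation=cv2.INTER_CUBIC))
E
```

```text
(no output)
```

View pics/c4.png

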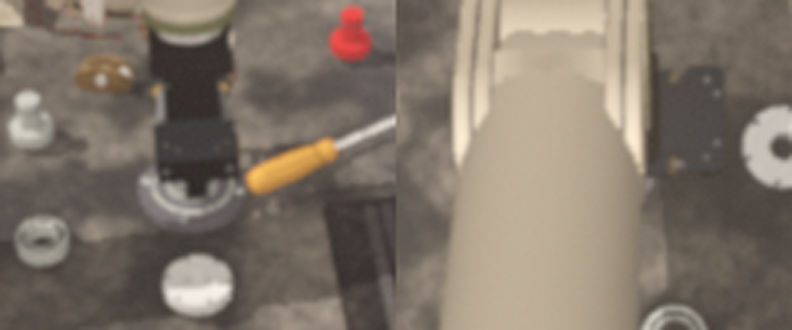

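Call:
drive_tool([
  {"x": 0,"y": 0.02,"z": 0.01,"rx": 0,"ry": 0,"rz": 0,"claw": 1},
  {"x": 0,"y": 0,"z": 0.01,"rx": 0,"ry": 0,"rz": 0,"claw": 1},
  {"x": 0,"y": 0,"z": 0,"rx": 0,"ry": 0,"rz": 0,"claw": 1},
  {"x": 0,"y": 0,"z": 0,"rx": 0,"ry": 0,"rz": 0,"claw": 0.35},
  {"x": 0,"y": 0,"z": 0,"rx": 0,"ry": 0,"rz": 0,"claw": 0.2},
  {"x": 0,"y": 0,"z": 0,"rx": 0,"ry": 0,"rz": 0,"claw": 0},
  {"x": 0,"y": 0,"z": 0,"rx": 0,"ry": 0,"rz": 0,"claw": 0},
  {"x": 0,"y": 0,"z": -0.1,"rx": 0,"ry": 0,"rz": 0,"claw": 0},
  {"x": 0,"y": 0,"z": -0.3,"rx": 0,"ry": 0,"rz": 0,"claw": 0},
  {"x": 0,"y": 0,"z": -0.3,"rx": 0,"ry": 0,"rz": 0,"claw": 0},
])

```text
clock: 7.95
ee_pos: [601.7, 72.6, 132.3]
tcp_rot: [0.0, 3.141, 0.0]
wrist_force: [1.4, 0.8, 0.3]
gripper_width: 0.999
grip_force: 0.0
```

Call:
drive_tool([
  {"x": 0.01,"y": -0.1,"z": 0,"rx": 0,"ry": 0,"rz": 0,"claw": 0},
  {"x": 0.01,"y": -0.25,"z": 0,"rx": 0,"ry": 0,"rz": 0,"claw": 0},
  {"x": 0.01,"y": -0.3,"z": 0,"rx": 0,"ry": 0,"rz": 0,"claw": 0},
  {"x": 0.01,"y": -0.3,"z": 0,"rx": 0,"ry": 0,"rz": 0,"claw": 0},
  {"x": 0,"y": -0.2,"z": 0.1,"rx": 0,"ry": 0,"rz": 0,"claw": 0},
  {"x": 0,"y": -0.06,"z": 0.15,"rx": 0,"ry": 0,"rz": 0,"claw": 0},
  {"x": 0,"y": 0,"z": 0.15,"rx": 0,"ry": 0,"rz": 0,"claw": 0},
  {"x": 0,"y": 0,"z": 0,"rx": 0,"ry": 0,"rz": 0,"claw": 0},
  {"x": 0,"y": 0,"z": 0,"rx": 0,"ry": 0,"rz": 0,"claw": 0},
  {"x": 0,"y": 0,"z": 0,"rx": 0,"ry": 0,"rz": 0,"claw": 0},
])

```text
clock: 9.2
ee_pos: [597.5, -71.9, 83.1]
tcp_rot: [-0.002, 3.141, 0.0]
wrist_force: [-0.1, 0.5, -0.1]
gripper_width: 1.0
grip_force: 0.0
```

```bash
python3 - <<'E'
from h import *
a=imaging.grab_frame("side")["image"][150:240,200:290,::-1]
b=imaging.grab_frame("top")["image"][155:245,185:275,::-1]
cv2.imwrite("pics/c5.png",cv2.resize(np.hstack([a,b]),None,fx=4.4,fy=4.4,interpolation=cv2.INTER_CUBIC))
E
```

```text
(no output)
```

View pics/c5.png

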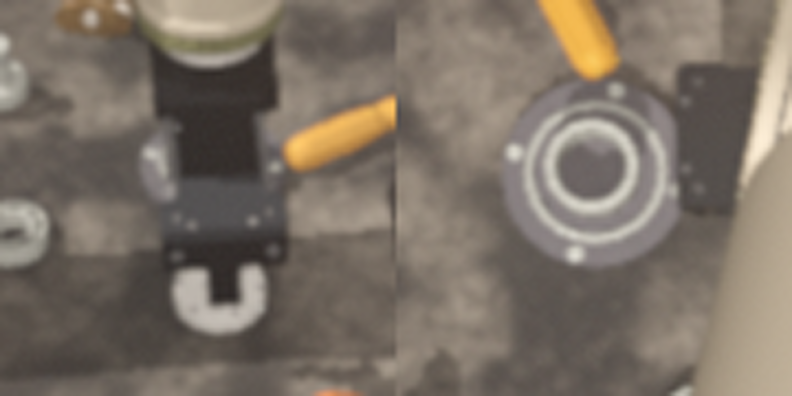

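Sleeve rim centre is at (590,167) and ring centre at (595,171); the sleeve stands upright inside the ring.

```bash
python3 - <<'E'
from h import *
t=imaging.grab_frame("top")
for u,v,z in((590,167,52),(595,171,15)): print(ray(t,185+(u-396-1.7)/4.4,155+(v-1.7)/4.4,z).round(1))
E
```

```text
[598.3  73.1  52. ]
[600.7  72.6  15. ]
```

Call:
drive_tool([
  {"x": 0,"y": 0,"z": 0.15,"rx": 0,"ry": 0,"rz": 0,"claw": 0},
  {"x": 0,"y": 0,"z": 0.15,"rx": 0,"ry": 0,"rz": 0,"claw": 0},
  {"x": 0,"y": 0,"z": 0.12,"rx": 0,"ry": 0,"rz": 0,"claw": 0},
  {"x": 0,"y": 0,"z": 0.05,"rx": 0,"ry": 0,"rz": 0,"claw": 0},
  {"x": 0,"y": 0,"z": 0,"rx": 0,"ry": 0,"rz": 0,"claw": 0},
  {"x": 0,"y": 0,"z": 0,"rx": 0,"ry": 0,"rz": 0,"claw": 0.2},
  {"x": 0,"y": 0,"z": 0,"rx": 0,"ry": 0,"rz": 0,"claw": 0.5},
  {"x": 0,"y": 0,"z": 0,"rx": 0,"ry": 0,"rz": 0,"claw": 1},
  {"x": 0,"y": 0,"z": 0,"rx": 0,"ry": 0,"rz": 0,"claw": 1},
  {"x": 0,"y": 0,"z": 0,"rx": 0,"ry": 0,"rz": 0,"claw": 1},
])

```text
clock: 10.6
ee_pos: [597.2, -72.4, 26.4]
tcp_rot: [-0.0, 3.141, 0.0]
wrist_force: [-1.9, 0.1, 2.4]
gripper_width: 0.704
grip_force: 30.0
```

Call:
drive_tool([
  {"x": 0,"y": 0,"z": -0.1,"rx": 0,"ry": 0,"rz": 0,"claw": 1},
  {"x": 0,"y": 0,"z": -0.25,"rx": 0,"ry": 0,"rz": 0,"claw": 1},
  {"x": 0,"y": 0,"z": -0.25,"rx": 0,"ry": 0,"rz": 0,"claw": 1},
  {"x": 0,"y": 0.2,"z": -0.1,"rx": 0,"ry": 0,"rz": 0,"claw": 1},
  {"x": -0.01,"y": 0.3,"z": 0,"rx": 0,"ry": 0,"rz": 0,"claw": 1},
  {"x": 0,"y": 0.3,"z": 0,"rx": 0,"ry": 0,"rz": 0,"claw": 1},
  {"x": 0,"y": 0.3,"z": 0,"rx": 0,"ry": 0,"rz": 0,"claw": 1},
  {"x": 0,"y": 0.11,"z": 0,"rx": 0,"ry": 0,"rz": 0,"claw": 1},
  {"x": 0,"y": 0,"z": 0,"rx": 0,"ry": 0,"rz": 0,"claw": 1},
  {"x": 0,"y": 0,"z": 0,"rx": 0,"ry": 0,"rz": 0,"claw": 1},
])

```text
clock: 11.85
ee_pos: [598.2, 70.7, 110.3]
tcp_rot: [0.003, 3.141, -0.001]
wrist_force: [0.0, 0.0, -1.9]
gripper_width: 0.703
grip_force: 30.0
```

Call:
drive_tool([
  {"x": 0,"y": 0.01,"z": 0.05,"rx": 0,"ry": 0,"rz": 0,"claw": 1},
  {"x": 0,"y": 0,"z": 0.1,"rx": 0,"ry": 0,"rz": 0,"claw": 1},
  {"x": 0,"y": 0,"z": 0.05,"rx": 0,"ry": 0,"rz": 0,"claw": 1},
  {"x": 0,"y": 0,"z": 0,"rx": 0,"ry": 0,"rz": 0,"claw": 1},
  {"x": 0,"y": 0,"z": 0,"rx": 0,"ry": 0,"rz": 0,"claw": 1},
  {"x": 0,"y": 0,"z": 0,"rx": 0,"ry": 0,"rz": 0,"claw": 1},
  {"x": 0,"y": 0,"z": 0,"rx": 0,"ry": 0,"rz": 0,"claw": 1},
  {"x": 0,"y": 0,"z": 0,"rx": 0,"ry": 0,"rz": 0,"claw": 1},
  {"x": 0,"y": 0,"z": 0,"rx": 0,"ry": 0,"rz": 0,"claw": 1},
  {"x": 0,"y": 0,"z": 0,"rx": 0,"ry": 0,"rz": 0,"claw": 1},
])

```text
clock: 13.1
ee_pos: [598.2, 73.9, 86.2]
tcp_rot: [-0.0, 3.142, 0.0]
wrist_force: [0.2, 0.0, -2.2]
gripper_width: 0.701
grip_force: 30.0
```

```bash
python3 - <<'E'
from h import *
a=imaging.grab_frame("side")["image"][140:230,200:290,::-1]
cv2.imwrite("pics/c6.png",cv2.resize(a,None,fx=5.5,fy=5.5,interpolation=cv2.INTER_CUBIC))
E
```

```text
(no output)
```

View pics/c6.png

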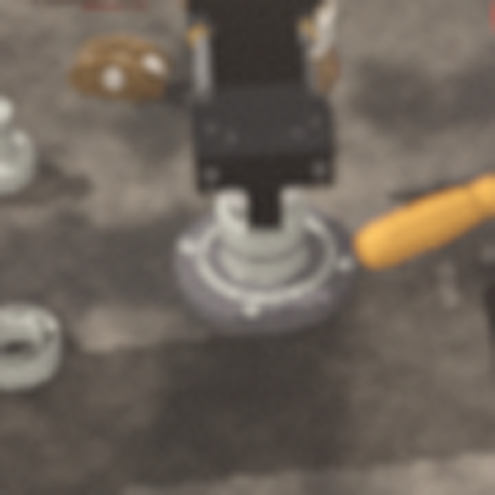

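Call:
drive_tool([
  {"x": 0,"y": -0.01,"z": 0.03,"rx": 0,"ry": 0,"rz": 0,"claw": 1},
  {"x": 0,"y": 0,"z": 0.04,"rx": 0,"ry": 0,"rz": 0,"claw": 1},
  {"x": 0,"y": 0,"z": 0.04,"rx": 0,"ry": 0,"rz": 0,"claw": 1},
  {"x": 0,"y": 0,"z": 0.04,"rx": 0,"ry": 0,"rz": 0,"claw": 1},
  {"x": 0,"y": 0,"z": 0.02,"rx": 0,"ry": 0,"rz": 0,"claw": 1},
  {"x": 0,"y": 0,"z": 0.01,"rx": 0,"ry": 0,"rz": 0,"claw": 1},
  {"x": 0,"y": 0,"z": 0,"rx": 0,"ry": 0,"rz": 0,"claw": 1},
  {"x": 0,"y": 0,"z": 0,"rx": 0,"ry": 0,"rz": 0,"claw": 1},
  {"x": 0,"y": 0,"z": 0,"rx": 0,"ry": 0,"rz": 0,"claw": 1},
  {"x": 0,"y": 0,"z": 0,"rx": 0,"ry": 0,"rz": 0,"claw": 1},
])

```text
clock: 14.4
ee_pos: [598.2, 72.7, 64.6]
tcp_rot: [-0.0, 3.142, 0.0]
wrist_force: [0.4, 0.2, -1.9]
gripper_width: 0.708
grip_force: 30.0
```

Height 64.6 fits a seated flange (64.4). Release and rise.

Call:
drive_tool([
  {"x": 0,"y": 0,"z": 0,"rx": 0,"ry": 0,"rz": 0,"claw": 0.25},
  {"x": 0,"y": 0,"z": 0,"rx": 0,"ry": 0,"rz": 0,"claw": 0.1},
  {"x": 0,"y": 0,"z": 0,"rx": 0,"ry": 0,"rz": 0,"claw": 0},
  {"x": 0,"y": 0,"z": 0,"rx": 0,"ry": 0,"rz": 0,"claw": 0},
  {"x": 0,"y": 0,"z": -0.1,"rx": 0,"ry": 0,"rz": 0,"claw": 0},
  {"x": 0,"y": 0,"z": -0.3,"rx": 0,"ry": 0,"rz": 0,"claw": 0},
  {"x": 0.2,"y": -0.08,"z": -0.2,"rx": 0,"ry": 0,"rz": 0,"claw": 0},
  {"x": 0.3,"y": -0.12,"z": 0,"rx": 0,"ry": 0,"rz": 0,"claw": 0},
  {"x": 0.35,"y": -0.15,"z": 0,"rx": 0,"ry": 0,"rz": 0,"claw": 0},
  {"x": 0.37,"y": -0.15,"z": 0,"rx": 0,"ry": 0,"rz": 0,"claw": 0},
])

```text
clock: 15.65
ee_pos: [450.9, 12.0, 137.2]
tcp_rot: [0.0, 3.14, 0.001]
wrist_force: [0.2, 0.0, 0.6]
gripper_width: 1.0
grip_force: 0.0
```

Call:
drive_tool([
  {"x": -0.01,"y": 0,"z": 0.15,"rx": 0,"ry": 0,"rz": 0,"claw": 0},
  {"x": 0,"y": 0,"z": 0.25,"rx": 0,"ry": 0,"rz": 0,"claw": 0},
  {"x": 0,"y": 0,"z": 0.25,"rx": 0,"ry": 0,"rz": 0,"claw": 0},
  {"x": 0,"y": 0,"z": 0.2,"rx": 0,"ry": 0,"rz": 0,"claw": 0},
  {"x": 0,"y": 0,"z": 0.05,"rx": 0,"ry": 0,"rz": 0,"claw": 0},
  {"x": 0,"y": 0,"z": 0.01,"rx": 0,"ry": 0,"rz": 0,"claw": 0},
  {"x": 0,"y": 0,"z": 0,"rx": 0,"ry": 0,"rz": 0,"claw": 0},
  {"x": 0,"y": 0,"z": 0,"rx": 0,"ry": 0,"rz": 0,"claw": 0},
  {"x": 0,"y": 0,"z": 0,"rx": 0,"ry": 0,"rz": 0,"claw": 0},
  {"x": 0,"y": 0,"z": 0,"rx": 0,"ry": 0,"rz": 0,"claw": 0},
])

```text
clock: 16.9
ee_pos: [453.1, 12.7, 27.5]
tcp_rot: [-0.0, 3.141, 0.0]
wrist_force: [0.5, -0.4, -0.3]
gripper_width: 1.004
grip_force: 0.0
```

```bash
python3 - <<'E'
from h import *
a=imaging.grab_frame("side")["image"][150:240,180:270,::-1]
b=imaging.grab_frame("top")["image"][155:245,185:275,::-1]
cv2.imwrite("pics/c7.png",cv2.resize(np.hstack([a,b]),None,fx=4.4,fy=4.4,interpolation=cv2.INTER_CUBIC))
E
```

```text
(no output)
```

View pics/c7.png

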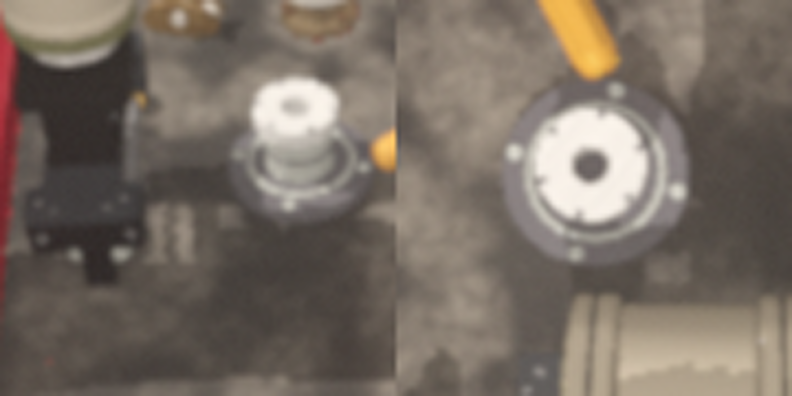

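Hub is seated level on the sleeve, its hole at (590,165). Now lower the last bit and grip the bearing.

```bash
python3 - <<'E'
from h import *
t=imaging.grab_frame("top")
print(ray(t,185+(590-396-1.7)/4.4,155+(165-1.7)/4.4,66).round(1))
E
```

```text
[597.6  72.2  66. ]
```

Call:
drive_tool([
  {"x": 0,"y": 0,"z": 0.03,"rx": 0,"ry": 0,"rz": 0,"claw": 0},
  {"x": 0,"y": 0,"z": 0,"rx": 0,"ry": 0,"rz": 0,"claw": 0},
  {"x": 0,"y": 0,"z": 0,"rx": 0,"ry": 0,"rz": 0,"claw": 0.2},
  {"x": 0,"y": 0,"z": 0,"rx": 0,"ry": 0,"rz": 0,"claw": 0.4},
  {"x": 0,"y": 0,"z": 0,"rx": 0,"ry": 0,"rz": 0,"claw": 0.6},
  {"x": 0,"y": 0,"z": 0,"rx": 0,"ry": 0,"rz": 0,"claw": 1},
  {"x": 0,"y": 0,"z": 0,"rx": 0,"ry": 0,"rz": 0,"claw": 1},
  {"x": 0,"y": 0,"z": 0,"rx": 0,"ry": 0,"rz": 0,"claw": 1},
  {"x": 0,"y": 0,"z": 0,"rx": 0,"ry": 0,"rz": 0,"claw": 1},
  {"x": 0,"y": 0,"z": 0,"rx": 0,"ry": 0,"rz": 0,"claw": 1},
])

```text
clock: 18.3
ee_pos: [453.0, 12.7, 23.7]
tcp_rot: [-0.0, 3.142, 0.0]
wrist_force: [-0.3, 0.1, 0.0]
gripper_width: 0.557
grip_force: 30.0
```

Call:
drive_tool([
  {"x": 0,"y": 0,"z": -0.1,"rx": 0,"ry": 0,"rz": 0,"claw": 1},
  {"x": 0,"y": 0,"z": -0.25,"rx": 0,"ry": 0,"rz": 0,"claw": 1},
  {"x": 0,"y": 0,"z": -0.3,"rx": 0,"ry": 0,"rz": 0,"claw": 1},
  {"x": -0.15,"y": 0.08,"z": -0.15,"rx": 0,"ry": 0,"rz": 0,"claw": 1},
  {"x": -0.3,"y": 0.12,"z": 0,"rx": 0,"ry": 0,"rz": 0,"claw": 1},
  {"x": -0.3,"y": 0.12,"z": 0,"rx": 0,"ry": 0,"rz": 0,"claw": 1},
  {"x": -0.3,"y": 0.12,"z": 0,"rx": 0,"ry": 0,"rz": 0,"claw": 1},
  {"x": -0.17,"y": 0.06,"z": 0,"rx": 0,"ry": 0,"rz": 0,"claw": 1},
  {"x": 0,"y": 0,"z": 0,"rx": 0,"ry": 0,"rz": 0,"claw": 1},
  {"x": 0,"y": 0,"z": 0,"rx": 0,"ry": 0,"rz": 0,"claw": 1},
])

```text
clock: 19.55
ee_pos: [598.6, 72.2, 119.9]
tcp_rot: [-0.0, -3.141, 0.0]
wrist_force: [0.5, -0.2, -1.8]
gripper_width: 0.558
grip_force: 30.0
```

Call:
drive_tool([
  {"x": 0,"y": 0,"z": 0.05,"rx": 0,"ry": 0,"rz": 0,"claw": 1},
  {"x": 0,"y": 0,"z": 0.1,"rx": 0,"ry": 0,"rz": 0,"claw": 1},
  {"x": 0,"y": 0,"z": 0.03,"rx": 0,"ry": 0,"rz": 0,"claw": 1},
  {"x": 0,"y": 0,"z": 0,"rx": 0,"ry": 0,"rz": 0,"claw": 1},
  {"x": 0,"y": 0,"z": 0,"rx": 0,"ry": 0,"rz": 0,"claw": 1},
  {"x": 0,"y": 0,"z": 0,"rx": 0,"ry": 0,"rz": 0,"claw": 1},
  {"x": 0,"y": 0,"z": 0,"rx": 0,"ry": 0,"rz": 0,"claw": 1},
  {"x": 0,"y": 0,"z": 0,"rx": 0,"ry": 0,"rz": 0,"claw": 1},
  {"x": 0,"y": 0,"z": 0,"rx": 0,"ry": 0,"rz": 0,"claw": 1},
  {"x": 0,"y": 0,"z": 0,"rx": 0,"ry": 0,"rz": 0,"claw": 1},
])

```text
clock: 20.8
ee_pos: [599.3, 72.7, 98.1]
tcp_rot: [-0.0, 3.142, 0.0]
wrist_force: [0.1, 0.2, -0.7]
gripper_width: 0.555
grip_force: 30.0
```

```bash
python3 - <<'E'
from h import *
a=imaging.grab_frame("side")["image"][130:220,200:290,::-1]
cv2.imwrite("pics/c8.png",cv2.resize(a,None,fx=5.5,fy=5.5,interpolation=cv2.INTER_CUBIC))
E
```

```text
(no output)
```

View pics/c8.png

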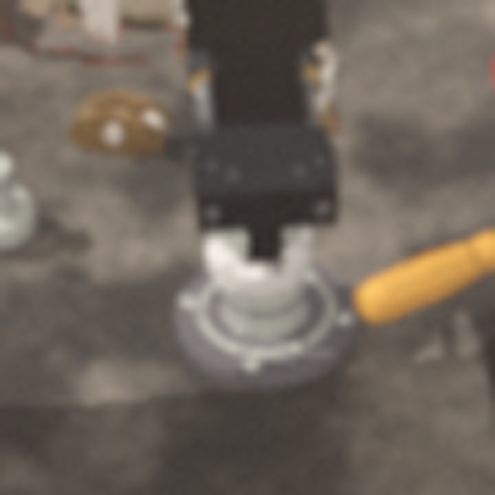

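Call:
drive_tool([
  {"x": 0.01,"y": 0,"z": 0.03,"rx": 0,"ry": 0,"rz": 0,"claw": 1},
  {"x": 0,"y": 0,"z": 0.02,"rx": 0,"ry": 0,"rz": 0,"claw": 1},
  {"x": 0,"y": 0,"z": 0.01,"rx": 0,"ry": 0,"rz": 0,"claw": 1},
  {"x": 0,"y": 0,"z": 0.01,"rx": 0,"ry": 0,"rz": 0,"claw": 1},
  {"x": 0,"y": 0,"z": 0,"rx": 0,"ry": 0,"rz": 0,"claw": 1},
  {"x": 0,"y": 0,"z": 0,"rx": 0,"ry": 0,"rz": 0,"claw": 1},
  {"x": 0,"y": 0,"z": 0,"rx": 0,"ry": 0,"rz": 0,"claw": 1},
  {"x": 0,"y": 0,"z": 0,"rx": 0,"ry": 0,"rz": 0,"claw": 0.4},
  {"x": 0,"y": 0,"z": 0,"rx": 0,"ry": 0,"rz": 0,"claw": 0.2},
  {"x": 0,"y": 0,"z": 0,"rx": 0,"ry": 0,"rz": 0,"claw": 0},
])

```text
clock: 22.1
ee_pos: [598.2, 72.7, 89.8]
tcp_rot: [-0.0, 3.141, 0.0]
wrist_force: [0.6, 0.3, 0.9]
gripper_width: 0.75
grip_force: 0.0
```

Call:
drive_tool([
  {"x": 0,"y": 0,"z": 0,"rx": 0,"ry": 0,"rz": 0,"claw": 0},
  {"x": 0,"y": 0,"z": -0.1,"rx": 0,"ry": 0,"rz": 0,"claw": 0},
  {"x": 0,"y": 0,"z": -0.2,"rx": 0,"ry": 0,"rz": 0,"claw": 0},
  {"x": 0.2,"y": 0,"z": -0.1,"rx": 0,"ry": 0,"rz": 0,"claw": 0},
  {"x": 0.3,"y": 0.1,"z": 0,"rx": 0,"ry": 0,"rz": 0,"claw": 0},
  {"x": 0.3,"y": 0.22,"z": 0,"rx": 0,"ry": 0,"rz": 0,"claw": 0},
  {"x": 0.3,"y": 0.25,"z": 0,"rx": 0,"ry": 0,"rz": 0,"claw": 0},
  {"x": 0.2,"y": 0.22,"z": 0,"rx": 0,"ry": 0,"rz": 0,"claw": 0},
  {"x": 0.05,"y": 0.03,"z": 0,"rx": 0,"ry": 0,"rz": 0,"claw": 0},
  {"x": 0,"y": 0,"z": 0,"rx": 0,"ry": 0,"rz": 0,"claw": 0},
])

```text
clock: 23.35
ee_pos: [436.5, 170.9, 138.4]
tcp_rot: [-0.001, 3.141, 0.001]
wrist_force: [0.3, -0.9, 0.5]
gripper_width: 1.001
grip_force: 0.0
```

```bash
python3 - <<'E'
from h import *
a=imaging.grab_frame("side")["image"][120:210,180:270,::-1]
b=imaging.grab_frame("top")["image"][155:245,185:275,::-1]
cv2.imwrite("pics/c9.png",cv2.resize(np.hstack([a,b]),None,fx=4.4,fy=4.4,interpolation=cv2.INTER_CUBIC))
E
```

```text
(no output)
```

View pics/c9.png

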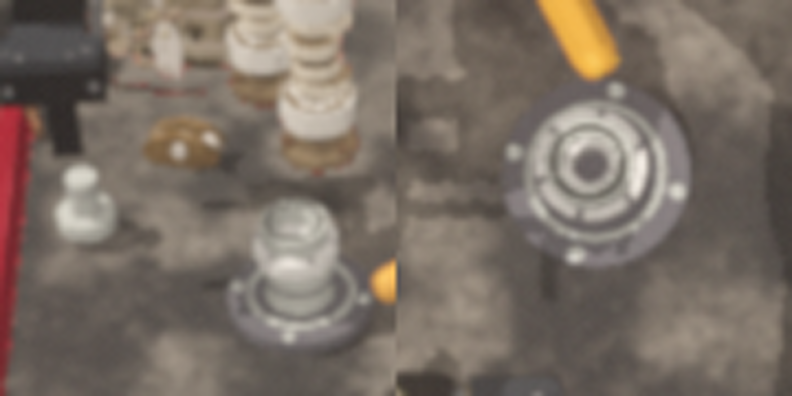

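Bearing sits centred on the hub, bore at (590,164).

```bash
python3 - <<'E'
from h import *
t=imaging.grab_frame("top")
print(ray(t,185+(590-396-1.7)/4.4,155+(164-1.7)/4.4,82).round(1))
E
```

```text
[596.   71.2  82. ]
```

Call:
drive_tool([
  {"x": 0,"y": 0.01,"z": 0.1,"rx": 0,"ry": 0,"rz": 0,"claw": 0},
  {"x": 0,"y": 0,"z": 0.2,"rx": 0,"ry": 0,"rz": 0,"claw": 0},
  {"x": 0,"y": 0,"z": 0.2,"rx": 0,"ry": 0,"rz": 0,"claw": 0},
  {"x": 0,"y": 0,"z": 0.15,"rx": 0,"ry": 0,"rz": 0,"claw": 0},
  {"x": 0,"y": 0,"z": 0.08,"rx": 0,"ry": 0,"rz": 0,"claw": 0},
  {"x": 0,"y": 0,"z": 0,"rx": 0,"ry": 0,"rz": 0,"claw": 0},
  {"x": 0,"y": 0,"z": 0,"rx": 0,"ry": 0,"rz": 0,"claw": 0.3},
  {"x": 0,"y": 0,"z": 0,"rx": 0,"ry": 0,"rz": 0,"claw": 0.5},
  {"x": 0,"y": 0,"z": 0,"rx": 0,"ry": 0,"rz": 0,"claw": 0.6},
  {"x": 0,"y": 0,"z": 0,"rx": 0,"ry": 0,"rz": 0,"claw": 0.65},
])

```text
clock: 24.75
ee_pos: [436.2, 172.4, 50.3]
tcp_rot: [-0.0, 3.141, 0.001]
wrist_force: [-0.3, 0.7, -0.4]
gripper_width: 0.63
grip_force: 0.0
```

Call:
drive_tool([
  {"x": 0,"y": 0,"z": 0,"rx": 0,"ry": 0,"rz": 0,"claw": 0.7},
  {"x": 0,"y": 0,"z": 0,"rx": 0,"ry": 0,"rz": 0,"claw": 0.75},
  {"x": 0,"y": 0,"z": 0,"rx": 0,"ry": 0,"rz": 0,"claw": 1},
  {"x": 0,"y": 0,"z": 0,"rx": 0,"ry": 0,"rz": 0,"claw": 1},
  {"x": 0,"y": 0,"z": 0,"rx": 0,"ry": 0,"rz": 0,"claw": 1},
  {"x": 0,"y": 0,"z": 0,"rx": 0,"ry": 0,"rz": 0,"claw": 1},
  {"x": 0,"y": 0,"z": 0,"rx": 0,"ry": 0,"rz": 0,"claw": 1},
  {"x": 0,"y": 0,"z": 0,"rx": 0,"ry": 0,"rz": 0,"claw": 1},
  {"x": 0,"y": 0,"z": 0,"rx": 0,"ry": 0,"rz": 0,"claw": 1},
  {"x": 0,"y": 0,"z": 0,"rx": 0,"ry": 0,"rz": 0,"claw": 1},
])

```text
clock: 26.0
ee_pos: [436.1, 172.2, 50.1]
tcp_rot: [0.0, -3.142, -0.0]
wrist_force: [1.3, -0.2, -0.8]
gripper_width: 0.266
grip_force: 30.0
```

Call:
drive_tool([
  {"x": 0,"y": 0,"z": -0.1,"rx": 0,"ry": 0,"rz": 0,"claw": 1},
  {"x": 0,"y": 0,"z": -0.25,"rx": 0,"ry": 0,"rz": 0,"claw": 1},
  {"x": 0,"y": 0,"z": -0.3,"rx": 0,"ry": 0,"rz": 0,"claw": 1},
  {"x": -0.1,"y": -0.15,"z": -0.15,"rx": 0,"ry": 0,"rz": 0,"claw": 1},
  {"x": -0.22,"y": -0.25,"z": 0,"rx": 0,"ry": 0,"rz": 0,"claw": 1},
  {"x": -0.28,"y": -0.25,"z": 0,"rx": 0,"ry": 0,"rz": 0,"claw": 1},
  {"x": -0.28,"y": -0.13,"z": 0,"rx": 0,"ry": 0,"rz": 0,"claw": 1},
  {"x": -0.28,"y": -0.05,"z": 0,"rx": 0,"ry": 0,"rz": 0,"claw": 1},
  {"x": -0.14,"y": 0,"z": 0,"rx": 0,"ry": 0,"rz": 0,"claw": 1},
  {"x": -0.04,"y": 0,"z": 0,"rx": 0,"ry": 0,"rz": 0,"claw": 1},
])

```text
clock: 27.25
ee_pos: [597.4, 72.5, 146.3]
tcp_rot: [-0.0, -3.141, 0.001]
wrist_force: [-0.3, 0.6, -2.0]
gripper_width: 0.267
grip_force: 30.0
```

Call:
drive_tool([
  {"x": 0,"y": 0,"z": 0,"rx": 0,"ry": 0,"rz": 0,"claw": 1},
  {"x": 0,"y": 0,"z": 0.03,"rx": 0,"ry": 0,"rz": 0,"claw": 1},
  {"x": 0,"y": 0,"z": 0.03,"rx": 0,"ry": 0,"rz": 0,"claw": 1},
  {"x": 0,"y": 0,"z": 0,"rx": 0,"ry": 0,"rz": 0,"claw": 1},
  {"x": 0,"y": 0,"z": 0,"rx": 0,"ry": 0,"rz": 0,"claw": 1},
  {"x": 0,"y": 0,"z": 0,"rx": 0,"ry": 0,"rz": 0,"claw": 1},
  {"x": 0,"y": 0,"z": 0,"rx": 0,"ry": 0,"rz": 0,"claw": 1},
  {"x": 0,"y": 0,"z": 0,"rx": 0,"ry": 0,"rz": 0,"claw": 1},
  {"x": 0,"y": 0,"z": 0,"rx": 0,"ry": 0,"rz": 0,"claw": 1},
  {"x": 0,"y": 0,"z": 0,"rx": 0,"ry": 0,"rz": 0,"claw": 1},
])

```text
clock: 28.5
ee_pos: [597.0, 72.7, 138.9]
tcp_rot: [-0.0, 3.142, 0.0]
wrist_force: [-0.8, -1.0, -2.4]
gripper_width: 0.264
grip_force: 30.0
```

```bash
python3 - <<'E'
from h import *
a=imaging.grab_frame("side")["image"][110:200,205:295,::-1]
cv2.imwrite("pics/c10.png",cv2.resize(a,None,fx=6,fy=6,interpolation=cv2.INTER_CUBIC))
E
```

```text
(no output)
```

View pics/c10.png

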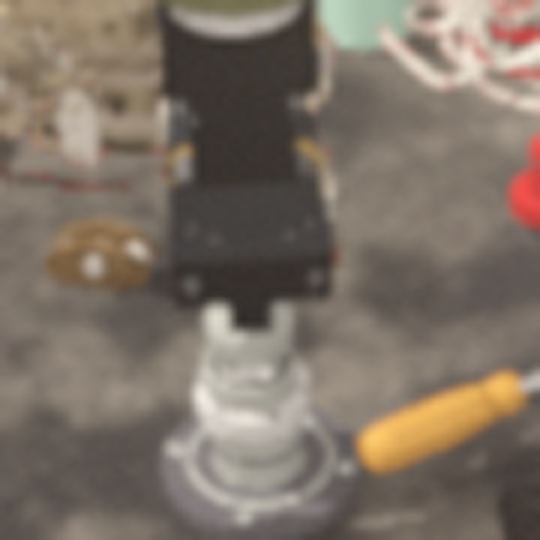

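The drift head (x≈249) lines up with the bearing (x≈252). Lower it.

Call:
drive_tool([
  {"x": 0,"y": 0,"z": 0.03,"rx": 0,"ry": 0,"rz": 0,"claw": 1},
  {"x": 0,"y": 0,"z": 0.03,"rx": 0,"ry": 0,"rz": 0,"claw": 1},
  {"x": 0,"y": 0,"z": 0.03,"rx": 0,"ry": 0,"rz": 0,"claw": 1},
  {"x": 0,"y": 0,"z": 0.02,"rx": 0,"ry": 0,"rz": 0,"claw": 1},
  {"x": 0,"y": 0,"z": 0.02,"rx": 0,"ry": 0,"rz": 0,"claw": 1},
  {"x": 0,"y": 0,"z": 0.01,"rx": 0,"ry": 0,"rz": 0,"claw": 1},
  {"x": 0,"y": 0,"z": 0,"rx": 0,"ry": 0,"rz": 0,"claw": 1},
  {"x": 0,"y": 0,"z": 0,"rx": 0,"ry": 0,"rz": 0,"claw": 1},
  {"x": 0,"y": 0,"z": 0,"rx": 0,"ry": 0,"rz": 0,"claw": 1},
  {"x": 0,"y": 0,"z": 0,"rx": 0,"ry": 0,"rz": 0,"claw": 1},
])

```text
clock: 29.8
ee_pos: [597.0, 72.7, 122.2]
tcp_rot: [-0.0, 3.141, 0.0]
wrist_force: [-0.6, 0.3, -1.2]
gripper_width: 0.266
grip_force: 30.0
```

Call:
drive_tool([
  {"x": 0,"y": 0,"z": 0,"rx": 0,"ry": 0,"rz": 0,"claw": 0.68},
  {"x": 0,"y": 0,"z": 0,"rx": 0,"ry": 0,"rz": 0,"claw": 0.5},
  {"x": 0,"y": 0,"z": 0,"rx": 0,"ry": 0,"rz": 0,"claw": 0.2},
  {"x": 0,"y": 0,"z": 0,"rx": 0,"ry": 0,"rz": 0,"claw": 0},
  {"x": 0,"y": 0,"z": 0,"rx": 0,"ry": 0,"rz": 0,"claw": 0},
  {"x": 0,"y": 0,"z": -0.1,"rx": 0,"ry": 0,"rz": 0,"claw": 0},
  {"x": 0,"y": 0,"z": -0.25,"rx": 0,"ry": 0,"rz": 0,"claw": 0},
  {"x": 0,"y": 0,"z": -0.25,"rx": 0,"ry": 0,"rz": 0,"claw": 0},
  {"x": 0.2,"y": 0,"z": -0.1,"rx": 0,"ry": 0,"rz": 0,"claw": 0},
  {"x": 0.3,"y": 0,"z": 0,"rx": 0,"ry": 0,"rz": 0,"claw": 0},
])

```text
clock: 31.05
ee_pos: [537.4, 72.4, 208.0]
tcp_rot: [0.001, 3.139, 0.0]
wrist_force: [-0.7, 0.0, 0.5]
gripper_width: 1.0
grip_force: 0.0
```

Call:
drive_tool([
  {"x": 0.3,"y": -0.1,"z": 0,"rx": 0,"ry": 0,"rz": 0,"claw": 0},
  {"x": 0.3,"y": -0.2,"z": 0,"rx": 0,"ry": 0,"rz": 0,"claw": 0},
  {"x": 0.1,"y": -0.3,"z": 0,"rx": 0,"ry": 0,"rz": 0,"claw": 0},
  {"x": 0,"y": -0.3,"z": 0,"rx": 0,"ry": 0,"rz": 0,"claw": 0},
  {"x": 0,"y": -0.1,"z": 0,"rx": 0,"ry": 0,"rz": 0,"claw": 0},
  {"x": 0,"y": 0,"z": 0,"rx": 0,"ry": 0,"rz": 0,"claw": 0},
  {"x": 0,"y": 0,"z": 0,"rx": 0,"ry": 0,"rz": 0,"claw": 0},
  {"x": 0,"y": 0,"z": 0,"rx": 0,"ry": 0,"rz": 0,"claw": 0},
  {"x": 0,"y": 0,"z": 0,"rx": 0,"ry": 0,"rz": 0,"claw": 0},
  {"x": 0,"y": 0,"z": 0,"rx": 0,"ry": 0,"rz": 0,"claw": 0},
])

```text
clock: 32.3
ee_pos: [453.0, -47.1, 206.1]
tcp_rot: [0.001, -3.141, 0.0]
wrist_force: [0.6, -0.3, -0.5]
gripper_width: 1.0
grip_force: 0.0
```

```bash
python3 - <<'E'
from h import *
a=imaging.grab_frame("side")["image"][110:200,205:295,::-1]
b=imaging.grab_frame("top")["image"][155:245,185:275,::-1]
cv2.imwrite("pics/c11.png",cv2.resize(np.hstack([a,b]),None,fx=4.4,fy=4.4,interpolation=cv2.INTER_CUBIC))
E
```

```text
(no output)
```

View pics/c11.png

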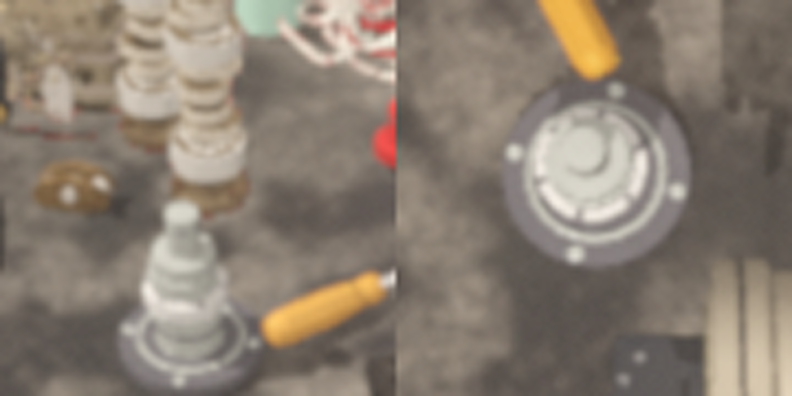

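```bash
python3 - <<'E'
from h import *
t=imaging.grab_frame("top"); s=imaging.grab_frame("side")
print(ray(t,185+(587-396-1.7)/4.4,155+(149-1.7)/4.4,130).round(1), ray(s,205+(182-1.7)/4.4,110+(213-1.7)/4.4,130).round(1))
for z in(82,96,130):print(z,((pix(t,np.array([597.5,72.5,z]))-[185,155])*4.4+[397.7,1.7]).round(0),((pix(s,np.array([597.5,72.5,z]))-[205,110])*4.4+1.7).round(0))
E
```

```text
[597.6  69.8 130. ] [597.8  73.1 130. ]
82 [588. 161.] [184. 266.]
96 [586. 158.] [183. 251.]
130 [582. 149.] [182. 214.]
```

The drift stem top measures within 3 mm of the stack axis at z=130 in both views, so it is seated and upright. Handing in.

```bash
python3 -c "
from bench import bot
print(bot.finish_job())"
```

```text
the job is handed in; nothing more can be done
None
```

The pressing stack (sleeve, hub, bearing, drift) stands on the press plate and is released. Both cameras put its top within about 3 mm of the stack axis, and I have handed the job in, though no verdict came back.

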